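# Swap the battery packs in the backup power box

## Task

Swap the packs in the power box: switch it off at its red toggle, open its cover (hold the orange tab down while you slide it), and move every spent pack (red band) from the box to lie flat in the black charging tray. Lay every charged pack (green band) flat on the floor of a bay of its own, slide the cover fully shut so the tab springs up and catches, and only then switch the box on again. Leave the other things on the sideboard where they are.

Things in the scene. Friction and masses are not known exactly. Their poses are not given: they have to be found in the camera images.
- powerbox: backup power box, fixed: dark grey casing, its x from -135 to +125 mm, y from -173 to +118, top 94 mm high. Origin on the sideboard surface; -x is its front. Three bays side by side in the front half under the sliding cover, 44 mm deep; the rear half is a solid deck that the cover slides over. A strip on its -y side carries the switch. Rails beside the cover stand 8 mm above the top
- bay1 (a point): centre of the floor of bay 1, 50 mm above the sideboard, axes as the power box (z up). A bay is 104 mm long in x (walls) and 46 mm wide in y between two ribs 3 mm wide, 8 mm high; bays are 66 mm apart in y; the side walls are 47 mm from the outer bays' centres
- bay2 (a point): centre of the floor of bay 2, 50 mm above the sideboard, axes as the power box (z up). A bay is 104 mm long in x (walls) and 46 mm wide in y between two ribs 3 mm wide, 8 mm high; bays are 66 mm apart in y; the side walls are 47 mm from the outer bays' centres
- bay3 (a point): centre of the floor of bay 3, 50 mm above the sideboard, axes as the power box (z up). A bay is 104 mm long in x (walls) and 46 mm wide in y between two ribs 3 mm wide, 8 mm high; bays are 66 mm apart in y; the side walls are 47 mm from the outer bays' centres
- cover (a joint): clear sliding cover of the bays (112 mm in box x, 232 mm in y, top 100 mm high): m, 0 shut, 0.115 fully open; slides towards the box's +x, rubs with 2 N, stays where left. Shut, the tab's tooth is caught by a keeper: it has only 2 mm of play until the tab is pressed. Pushed shut, the sloped tooth rides under the keeper in the last 15 mm (about 5 N) and springs up by itself
- tab (a joint): orange release tab in the front edge of the cover (between bays 1 and 2), travels with the cover: m, 0 up, 0.006 pressed fully down (2 N to start, 5 N at the bottom). Held at least 4.5 mm down it frees the cover; it must stay down for the first 15 mm of sliding
- tab_pad (a point): centre of the tab's flat thumb pad, on its top face (101 mm high when up, moves with tab and cover; axes as the power box). The pad is 28 mm long in x (box axes) and 46 mm wide; the cover's rib stands along its +x side, the other sides are free
- cover_rib (a point): top centre of the cover's push rib, 114 mm high, just behind the tab, 19 mm to +x (box axes) from the pad's centre: 8 mm thick in x, 44 mm wide in y, 14 mm high above the cover; part of the cover, can be pushed from either side (in front is the pad, behind it the flat cover)
- switch (a joint): the box's red isolator toggle: rad, 0 on (leans 0.5 rad to the box's +x, towards the green mark), 1.0 off (leans 0.5 rad to the box's -x, towards the red mark). It turns about an axis along the box's y and snaps over past the middle; about 2 N at its tip
- switch_tip (a point): end of the toggle paddle, 46 mm from its pivot; the paddle is 8 mm thick and 26 mm wide (box y)
- switch_pivot (a point): pivot of the toggle, fixed on the power box, 96 mm above the sideboard; axes as the power box; a 4 mm high bezel, 66 mm in x by 44 mm in y, surrounds it
- fresh1: charged battery pack, light grey square bar 92 x 36 x 36 mm with a green band round its middle, 160 g. Origin at its centre, x along its length; any way round and any long face down is right. Starts on a 1 mm thin cork mat on the sideboard. May be absent
- fresh2: charged battery pack, light grey square bar 92 x 36 x 36 mm with a green band round its middle, 160 g. Origin at its centre, x along its length; any way round and any long face down is right. Starts on a 1 mm thin cork mat on the sideboard. May be absent
- fresh3: charged battery pack, light grey square bar 92 x 36 x 36 mm with a green band round its middle, 160 g. Origin at its centre, x along its length; any way round and any long face down is right. Starts on a 1 mm thin cork mat on the sideboard. May be absent
- spent1: spent battery pack, light grey square bar 92 x 36 x 36 mm with a red band round its middle, 160 g. Origin at its centre, x along its length. Starts in a bay, under the cover. May be absent
- spent2: spent battery pack, light grey square bar 92 x 36 x 36 mm with a red band round its middle, 160 g. Origin at its centre, x along its length. Starts in a bay, under the cover. May be absent
- spent3: spent battery pack, light grey square bar 92 x 36 x 36 mm with a red band round its middle, 160 g. Origin at its centre, x along its length. Starts in a bay, under the cover. May be absent
- tray: black charging tray, fixed: outside 180 mm (x) by 140 mm (y), floor and walls 5 mm thick, rim 16 mm high. Origin at the centre of its underside
- stopper: glass decanter stopper standing on its ball, 58 mm across, 82 mm tall; a bystander, loose; origin at the centre of its underside
- dice_cup: yellow plastic dice cup, 76 mm across, 90 mm tall; a bystander, loose; origin at the centre of its underside
- phone_stand: black silicone phone stand, 85 x 75 mm, 110 mm tall; a bystander, loose; origin at the centre of its underside
- key_dish: stainless steel keyring dish, 104 mm across, 26 mm tall; a bystander, loose; origin at the centre of its underside
- candle_tin: copper-coloured candle tin, 68 mm across, 45 mm tall; a bystander, loose; origin at the centre of its underside
- tv_remote: black remote control, 150 x 45 x 18 mm; a bystander, loose; origin at the centre of its underside
Not all that is in view belongs to the job. Leave any yellow look-alike of the fresh3 alone.

How it is judged:
By the outcome, as a careful person would: the job done as asked, in the order asked, and still so for the second after the job is handed in, with the robot touching nothing.
Of fresh1, fresh2, fresh3 only 2 to 3 are there at a start; the rules pass over those that are not, and their reading is None.
Of spent1, spent2, spent3 only 1 to 2 are there at a start; the rules pass over those that are not, and their reading is None.
At some moment in a run one of fresh1, fresh2, fresh3 may be knocked a few centimetres aside while the robot is not near it.
Once in a run the grip may slacken for a moment while it holds something.
It also fails if it takes over 210 s, if anything falls off the work surface, if the arm or the gripper's body presses on something with over 40 N, if the wrist force passes 120 N, or if a joint passes its speed limit or range.

## Robot

A 7-joint arm with a two-finger parallel gripper is mounted at the origin on the work surface. World frame = base frame: x ahead of the robot, y to its left, z up, the work surface at z = 0. Lengths are in m, angles in rad, forces in N, time in s.
With the tool pointing down it reaches from about 0.425 to 0.925 m from the base axis. Payload 6.8 kg.
Tool frame: the origin (TCP) lies between the finger pads; the fingertips stand 22 mm ahead of it and the grasp point (between the pads) lies 3 mm ahead of it; z points along the fingers, y is the line along which they close (so a half turn about z gives the same grasp; the last joint's range is limited). The gripper opens to 85 mm and grips with 20 to 120 N. Pads are 22 mm wide; open, the fingers measure 114 mm over their backs; the gripper's body (76 mm by 85 mm) begins 54 mm behind the grasp point. The pads swing forward as they close: fully open they stand 13 mm farther back than shut.
Start: joints at [-1.325, 0.477, 0.022, 1.555, -0.011, 1.109, -0.083], TCP at [0.234, 0.633, 0.253] pointing down, gripper open.
Joint ranges: [-2.96, 2.96], [-0.34, 2.1], [-1.41, 1.46], [0.24, 2.44], [-1.37, 4.51], [0.17, 1.92], [-2.96, 2.96]. Speed limits (rad/s): [2.39, 2.39, 3.14, 3.14, 3.14, 3.14, 3.14].

## Interface

Orientations are given as a unit quaternion [w, x, y, z].
In Python, from station import bot gives the robot as it stands.
- The arm moves only by the tool servo_tool, never from a script. Its argument "motion" is a list that holds one entry, the list of rows, each a list of 5 numbers: the opening, from 0 (shut) to 1 (fully open), then the shift along the world's x, y, z each as a share of 0.04 m, from -1 to 1, then the turn about the world's z as a share of 0.12 rad, from -1 to 1. A call has 1 to 20 rows; each row shifts and turns the commanded pose from where the row before left it; what a row does not reach is not made up. A row lasts 1/10 s, in which the tool goes at most 50 mm and 8.59 degrees, less where a joint would pass 70% of its speed; a pose out of reach is approached as far as the arm can. A call with a number of a shift or a turn outside -1 to 1 is refused whole. A call with a gripper value outside its range is refused whole. The fingers move at their own pace and stop on an object; "newtons" is the grip in N (left out, the last holds). Time passes only in rows, so rows that do not move let the fingers close. It gives the time, the measured TCP pose, the force, the opening and the grip force at its end, in the units of the state.
- bot.get_obs(): the state, without advancing time (a new reading comes with each control period).
- bot.read_camera(name): name is "scene" or "side" or "wrist"; returns (picture, depth): 420x560x3 uint8, red, green, blue; 420x560 float32, m along the optical axis (not along the pixel's ray), 0 where there is no reading.
- bot.get_calibration(name): a dict with "fovy" (degrees; the focal length in pixels is half the picture's height over the tangent of half this angle, whatever the lens; pixels are square), "cx", "cy" (the principal point, pixels), "view" (4x4, takes a point from world to camera coordinates). Camera axes: x right, y down, z forward; pixel columns grow to the right and rows downward; lengths in m; the calibration is good to about 2 mm. A picture is of the moment at which its call begins: read the wrist's pose just before it. get_calibration takes no time and is no camera call; for the wrist camera it gives the pose at the moment of the call.
- bot.hand_in(): hands the job in; it is judged then, once.
The state is a dict: "t": time; "q": joint angles; "joint_vel": joint speeds; "joint_torque": joint torques, N m; "eef_pos": TCP position; "tool_rot": TCP orientation; "contact_force": force on the tool from outside, world axes, zero at the start; "torque": the same for the moment, N m; "gripper_width": opening from 0.0 (shut) to 1.0 (fully open); "grasp_force": force on a finger pad.
Only numpy, scipy, OpenCV 4.12 (cv2) and the standard library are available. Lean on these libraries where they do the work, as an engineer would, in place of code of your own. Each camera call takes 0.05 s, during which the arm holds its last target. There are 200 camera calls.

## Working session

There is one attempt and no reset: what is moved stays moved. The work goes in short steps, Python scripts to look and compute and a tool call to move; the robot and the scene stay as the last step left them, time stands still between calls to the robot, and variables do not carry over. Pictures are saved under pics/ and viewed, at most 14 in all, crops included, and the job is handed in when it is done.

Besides the shell and the picture viewer there is one more tool, called after "Emit:" by a JSON object that holds its "name" and its "arguments". servo_tool: Moves the arm, as the interface text tells. Shift numbers are shares of 0.04 m and turn numbers shares of 0.12 rad, none past 1 either way. Its arguments: {"type":"object","properties":{"motion":{"type":"array"},"newtons":{"type":"number"}},"required":["motion"]}

```bash
mkdir -p pics
cat > h.py <<'E'
import numpy as np, cv2
from station import bot
def cam(n):
    c=bot.get_calibration(n); im,d=bot.read_camera(n); return im,d,c
def pts(d,c):
    H,W=d.shape; f=H/2/np.tan(np.radians(c['fovy'])/2)
    v,u=np.mgrid[:H,:W]; P=np.stack([(u-c['cx'])/f*d,(v-c['cy'])/f*d,d],-1)
    V=np.array(c['view']); return (P-V[:3,3])@V[:3,:3]
def save(n,im): cv2.imwrite('pics/'+n+'.png',im[:,:,::-1])
E
python3 - <<'E'
from h import *
o=bot.get_obs(); print({k:np.round(v,3) for k,v in o.items()})
ims=[]
for n in ('scene','side'):
    im,d,c=cam(n); print(n,c); np.savez(n,im=im,d=d,P=pts(d,c)); save(n,im)
E
```

```text
{'t': np.float64(0.0), 'q': array([-1.325,  0.478,  0.022,  1.556, -0.011,  1.109, -0.083]), 'joint_vel': array([-0.   ,  0.001, -0.001, -0.001,  0.001,  0.   ,  0.001]), 'joint_torque': array([ 0.0000e+00, -5.9646e+01,  1.6080e+00, -2.8120e+01,  1.2000e-02,
        9.0000e-03, -0.0000e+00]), 'eef_pos': array([0.234, 0.633, 0.252]), 'tool_rot': array([-0.   ,  0.176,  0.984, -0.001]), 'contact_force': array([0.372, 0.108, 0.888]), 'torque': array([ 0.002, -0.035, -0.011]), 'grasp_force': np.float64(0.0), 'gripper_width': np.float64(1.0)}
scene {'fovy': 51.2102942346642, 'cx': 283.93051278615997, 'cy': 213.18526553405084, 'view': array([[-0.24196584,  0.97021864, -0.01132793,  0.13100623],
       [ 0.66122189,  0.15633754, -0.73371942, -0.25826531],
       [-0.71009728, -0.18502531, -0.67935815,  1.78385164],
       [ 0.        ,  0.        ,  0.        ,  1.        ]])}
side {'fovy': 45.51421939836511, 'cx': 278.1180471151817, 'cy': 212.5736064146087, 'view': array([[ 0.93522788, -0.35383283,  0.01229373, -0.48658895],
       [-0.23223493, -0.63929771, -0.7330521 ,  0.19605471],
       [ 0.26723725,  0.68271573, -0.68006138,  1.38237619],
       [ 0.        ,  0.        ,  0.        ,  1.        ]])}
```

View pics/scene.png

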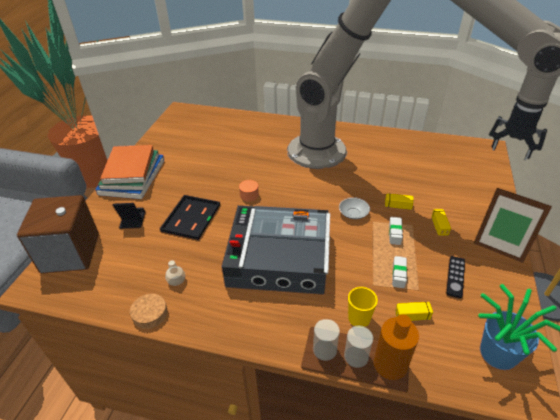

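View pics/side.png

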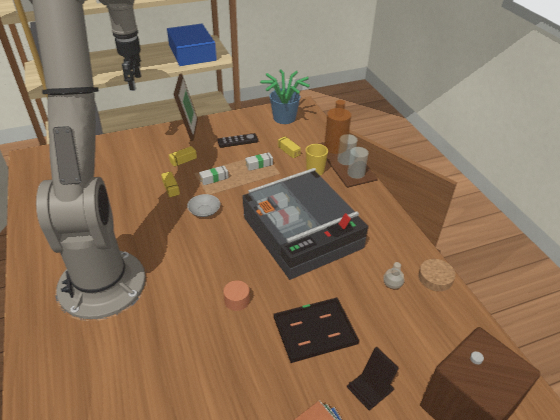

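Run:
```python
from h import *
def blob(P,m,name,mn=15):
    n,l,s,_=cv2.connectedComponentsWithStats(m.astype(np.uint8))
    for i in range(1,n):
        if s[i,4]>=mn:
            q=P[l==i]; 
            (c,wh,a)=cv2.minAreaRect((q[:,:2]*1000).astype(np.float32))
            print(name,s[i,:5],'med',np.round(np.median(q,0)*1000),'zmax',round(np.percentile(q[:,2],97)*1000),'rect',np.round(c),np.round(wh),round(a,1))
for n in('scene','side'):
    z=np.load(n+'.npz'); im,d,P=z['im'],z['d'],z['P']; hsv=cv2.cvtColor(im,cv2.COLOR_RGB2HSV); h,s,v=[hsv[...,i].astype(int) for i in range(3)]
    ok=(d>0)&(P[...,0]>.3)&(P[...,0]<1.1)&(abs(P[...,1])<.6)
    print(n)
    blob(P,ok&(h>50)&(h<80)&(s>120)&(v>60)&(P[...,2]<.12),'green')
    blob(P,ok&((h<6)|(h>174))&(s>120)&(v>60)&(P[...,2]<.16),'red')
    blob(P,ok&(h>7)&(h<16)&(s>190)&(v>170)&(P[...,2]<.16)&(P[...,2]>.06),'orange',8)
    blob(P,ok&(s<60)&(v>130)&(P[...,2]>.025)&(P[...,2]<.05),'grey36',40)
    blob(P,ok&(v<90)&(P[...,2]>.086)&(P[...,2]<.106),'box',200)
    blob(P,ok&(v<70)&(P[...,2]>.001)&(P[...,2]<.03),'dark low',200)
a=np.load('scene.npz')['im'][190:300,210:350]; b=np.load('side.npz')['im'][160:280,225:385]
save('crop1',np.vstack([cv2.resize(a,(560,440),interpolation=2)[:, :]] ))
save('crop2',cv2.resize(b,(800,600),interpolation=2))
```

```text
scene
green [241 208   7   6  34] med [ 515. -137.   92.] zmax 97 rect [ 513. -136.] [29. 17.] 8.1
green [207 216   4   5  15] med [ 492. -273.   14.] zmax 16 rect [ 489. -275.] [29. 11.] 25.0
green [391 225  11   4  34] med [412. 339.  34.] zmax 38 rect [412. 339.] [18. 33.] 3.9
green [230 255   8   4  29] med [ 704. -107.   92.] zmax 96 rect [ 705. -105.] [19. 17.] 49.3
green [394 265  13   6  49] med [582. 360.  34.] zmax 38 rect [578. 368.] [28. 57.] 37.6
red [235 234   8   4  29] med [ 622. -119.   92.] zmax 95 rect [ 620. -118.] [18. 21.] 19.8
red [229 240  12   7  67] med [ 681. -110.  121.] zmax 136 rect [ 666. -113.] [52. 28.] 20.2
orange [294 211  14   4  26] med [488.  44.  98.] zmax 102 rect [479.  40.] [30. 41.] 3.9
orange [382 319   7   9  12] med [862. 320. 150.] zmax 154 rect [863. 320.] [ 4. 27.] 64.7
orange [415 327   4  14  17] med [874. 394. 151.] zmax 153 rect [874. 394.] [32.  4.] 10.1
grey36 [390 218  11   7  76] med [388. 334.  34.] zmax 38 rect [388. 334.] [34. 33.] 4.6
grey36 [390 229  12  10 115] med [444. 339.  33.] zmax 37 rect [441. 339.] [40. 35.] 5.2
g
[... 1820 characters left out ...]
49. -283.] [44. 52.] 37.7
box [ 283  171   71   54 1820] med [658.  31.  94.] zmax 99 rect [657.  38.] [126. 225.] 8.1
box [ 243  193  125   67 1611] med [ 557. -121.   94.] zmax 100 rect [595.  -8.] [259. 296.] 8.4
box [373 347  25  27 247] med [ 574. -526.   98.] zmax 105 rect [ 575. -524.] [17. 69.] 17.4
dark low [218 134  40  14 247] med [546. 504.  15.] zmax 23 rect [552. 512.] [ 52. 146.] 81.4
dark low [244 212 121  67 634] med [ 530. -141.   18.] zmax 29 rect [535. -79.] [194. 382.] 50.1
dark low [ 274  298   85   65 3250] med [ 489. -344.    6.] zmax 18 rect [ 491. -342.] [144. 180.] 87.2
dark low [347 371  47  39 812] med [ 535. -542.   12.] zmax 27 rect [ 546. -534.] [83. 74.] 17.5
```

View pics/crop2.png

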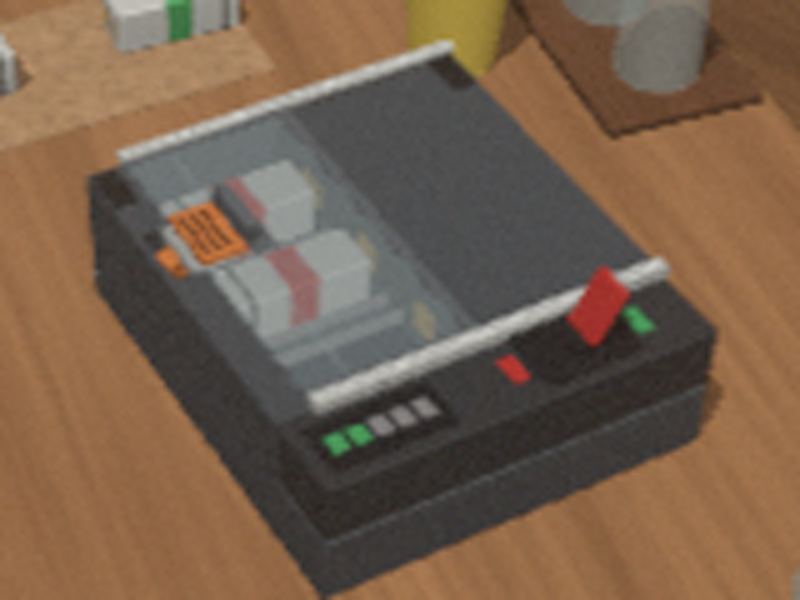

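Emit:
{"name": "servo_tool", "arguments": {"motion": [[[0, 0.41, -0.83, 0.14, 0.23], [0, 0.41, -0.83, 0.14, 0.23], [0, 0.41, -0.83, 0.14, 0.23], [0, 0.41, -0.83, 0.14, 0.23], [0, 0.41, -0.83, 0.14, 0.23], [0, 0.41, -0.83, 0.14, 0.23], [0, 0.41, -0.83, 0.14, 0.23], [0, 0.41, -0.83, 0.14, 0.23], [0, 0.41, -0.83, 0.14, 0.23], [0, 0.41, -0.83, 0.14, 0.23], [0, 0.41, -0.83, 0.14, 0.23], [0, 0.41, -0.83, 0.14, 0.23], [0, 0.41, -0.83, 0.14, 0.23], [0, 0.41, -0.83, 0.14, 0.23], [0, 0.41, -0.83, 0.14, 0.23], [0, 0.41, -0.83, 0.14, 0.23], [0, 0.41, -0.83, 0.14, 0.23], [0, 0.41, -0.83, 0.14, 0.23], [0, 0, 0, 0, 0], [0, 0, 0, 0, 0]]], "newtons": 40}}

```text
t: 2.1
eef_pos: [0.529, 0.0349, 0.3538]
tool_rot: [-0.0, -0.07, 0.998, 0.0]
contact_force: [0.2, 1.3, -0.6]
gripper_width: 0.002
grasp_force: 0.0
```

Run:
```python
from h import *
o=bot.get_obs(); print(np.round(o['eef_pos'],4),np.round(o['tool_rot'],3),np.round(o['q'],2))
im,d,c=cam('wrist'); V=np.array(c['view']); print(c['fovy'],c['cx'],c['cy'],'cam at',-V[:3,:3].T@V[:3,3],V[:3,:3]); np.savez('w1',im=im,d=d,P=pts(d,c)); save('w1',im)
```

```text
[0.529  0.0349 0.3538] [-0.    -0.07   0.998  0.   ] [-0.5   0.15  0.36  1.79 -0.06  1.21  1.59]
64.73476019011345 275.3941888036718 212.43959224896622 cam at [0.4628436  0.02441922 0.47483358] [[-1.38742234e-01  9.90328127e-01  8.91297555e-04]
 [ 9.56320570e-01  1.33743932e-01  2.59929851e-01]
 [ 2.57296637e-01  3.69156144e-02 -9.65627090e-01]]
```

View pics/w1.png

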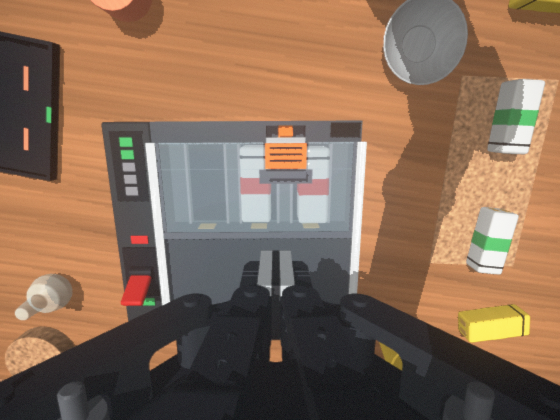

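```bash
cat >> h.py <<'E'
def ray(u,v,c,z,H=420):
    f=H/2/np.tan(np.radians(c['fovy'])/2); V=np.array(c['view']); R=V[:3,:3]; o=-R.T@V[:3,3]
    D=np.stack([(np.asarray(u)-c['cx'])/f,(np.asarray(v)-c['cy'])/f,np.ones_like(np.asarray(u,float))],-1)@R
    return o+D*((z-o[2])/D[...,2])[...,None]
E
python3 - <<'E'
from h import *
z=np.load('w1.npz'); im,d,P=z['im'],z['d'],z['P']; c=bot.get_calibration('wrist')
hsv=cv2.cvtColor(im,cv2.COLOR_RGB2HSV); h,s,v=[hsv[...,i].astype(int) for i in range(3)]
uu,vv=np.meshgrid(np.arange(560),np.arange(420))
def world(m,zz): return ray(uu[m],vv[m],c,zz)[:,:2]*1000
m=(s<40)&(v>150)&(vv>140)&(vv<295)
for lo,hi in((140,175),(345,370)):
    k=m&(uu>lo)&(uu<hi); n,l,st,_=cv2.connectedComponentsWithStats(k.astype(np.uint8)); k=l==1+np.argmax(st[1:,4])
    q=world(k,.102); vx,vy,x0,y0=cv2.fitLine(q.astype(np.float32),2,0,.01,.01).ravel()
    print('rail',np.degrees(np.arctan(vy/vx)),x0,y0,'zmed',np.median(P[k][:,2]), q[:,0].min())
# front edge: first row where dark z>.08
e=[]
for col in range(160,340,5):
    r=np.where(v[100:150,col]<90)[0]
    r=[x for x in r if P[100+x,col,2]>.05]
    if r: e.append((col,100+r[0]))
e=np.array(e); q=ray(e[:,0],e[:,1]-.5,c,.094)[:,:2]*1000
vx,vy,x0,y0=cv2.fitLine(q.astype(np.float32),2,0,.01,.01).ravel(); print('front',np.degrees(np.arctan2(-vx,vy)),x0,y0, np.abs((q-[x0,y0])@[vy,-vx]).max())
o=(h>5)&(h<16)&(s>190)&(v>170)&(uu>255)&(uu<315)
k=o&(vv>139)&(vv<172); print('pad px',uu[k].min(),uu[k].max(),vv[k].min(),vv[k].max(),'z',np.median(P[k][:,2]))
q=world(k,.101); print('pad rect',cv2.minAreaRect(q.astype(np.float32)))
r=((h<6)|(h>174))&(s>140)&(v>60)
n,l,st,ce=cv2.connectedComponentsWithStats(r.astype(np.uint8))
for i in range(1,n):
    if st[i,4]>20: q=P[l==i]*1000; print('red',st[i],np.round(np.median(q,0)),'zr',np.round(np.percentile(q[:,2],[3,97])),'top',np.round(np.median(q[q[:,2]>np.percentile(q[:,2],85)],0)))
print('tilt mark rays', ray(139,239.5,c,.094),ray(150,301,c,.094))
for (a,b) in ((205,226),(258,226),(310,226)): print('contact strip z',P[b,a]*1000)
for (a,b) in ((258,165),(315,165),(200,180),(180,180)): print('z',np.round(P[b,a]*1000))
E
```

```text
rail 8.384669 587.3958 -96.14646 zmed 0.10234894891763505 502.05014603286656
rail 8.548232 548.5044 134.24118 zmed 0.10251420158471576 467.76307722827784
front -170.5639 463.1488 55.950356 5.700575187457353Traceback (most recent call last):
  File "<stdin>", line 20, in <module>
    return umr_minimum(a, axis, None, out, keepdims, initial, where)
ValueError: zero-size array to reduction operation minimum which has no identity
```

Run:
```python
from h import *
z=np.load('w1.npz'); im,d,P=z['im'],z['d'],z['P']; c=bot.get_calibration('wrist')
hsv=cv2.cvtColor(im,cv2.COLOR_RGB2HSV); h,s,v=[hsv[...,i].astype(int) for i in range(3)]
uu,vv=np.meshgrid(np.arange(560),np.arange(420))
th=np.radians(8.46); U=np.array([np.cos(th),np.sin(th)]); N=np.array([-U[1],U[0]])
def un(q): q=q[...,:2]*1000; return np.round(np.stack([q@U,q@N],-1),1)
print(hsv[110:180:3,285].tolist()); print(hsv[110:180:3,205].tolist())
o=(h<20)&(s>170)&(v>130)&(uu>255)&(uu<315)&(vv>139)&(vv<172)
print('pad px',[f(x[o]) for x in(uu,vv) for f in(np.min,np.max)], np.median(P[o][:,2]))
r=cv2.minAreaRect(ray(uu[o],vv[o],c,.101)[:,:2].astype(np.float32)*1000); print(r, 'un',un(np.array(r[0])/1000))
e=ray(np.array([180,220,250,330]),np.array([121.5]*4),c,.094); print('front122',un(e))
for col in (180,220,330): print(col,[ (i,int(P[i,col,2]*1000),int(v[i,col])) for i in range(114,150,2)])
for col in (205,258): print(col,[ (i,int(P[i,col,2]*1000),int(v[i,col])) for i in range(135,242,4)])
r=((h<6)|(h>174))&(s>140)&(v>60)
n,l,st,ce=cv2.connectedComponentsWithStats(r.astype(np.uint8))
for i in range(1,n):
    if st[i,4]>20: q=P[l==i]*1000; t=np.median(q[q[:,2]>np.percentile(q[:,2],85)],0); print('red',st[i],un(np.median(q,0)/1000),np.round(np.percentile(q[:,2],[3,97])),'top',un(t/1000),t[2])
print('marks', un(ray(139,239.5,c,.094)),un(ray(150,301,c,.094)))
```

```text
[[12, 134, 209], [12, 135, 200], [12, 137, 203], [13, 138, 213], [174, 11, 118], [10, 114, 146], [12, 173, 248], [13, 172, 250], [13, 168, 250], [11, 72, 202], [20, 4, 216], [11, 130, 231], [12, 165, 247], [12, 166, 244], [12, 167, 247], [11, 164, 227], [12, 166, 248], [9, 133, 161], [13, 164, 250], [12, 165, 249], [156, 13, 101], [125, 11, 139], [124, 13, 140], [137, 18, 100]]
[[13, 133, 201], [12, 133, 198], [12, 132, 191], [13, 136, 214], [150, 2, 118], [114, 11, 120], [110, 13, 120], [113, 9, 116], [113, 8, 122], [113, 9, 118], [105, 13, 117], [101, 26, 183], [99, 27, 150], [99, 24, 147], [102, 29, 149], [102, 31, 146], [102, 29, 150], [102, 34, 148], [101, 34, 148], [99, 33, 147], [103, 30, 152], [103, 33, 147], [101, 33, 147], [99, 28, 146]]Traceback (most recent call last):
  File "<stdin>", line 9, in <module>
    return _wrapreduction(a, np.minimum, 'min', axis, None, out,
                          keepdims=keepdims, initial=initial, where=where)
    return ufunc.reduce(obj, axis, dtype, out, **passkwargs)
           ~~~~~~~~~~~~^^^^^^^^^^^^^^^^^^^^^^^^^^^^^^^^^^^^^
ValueError: zero-size array to reduction operation minimum which has no identity
```

Run:
```python
from h import *
z=np.load('w1.npz'); im,d,P=z['im'],z['d'],z['P']; c=bot.get_calibration('wrist')
hsv=cv2.cvtColor(im,cv2.COLOR_RGB2HSV); h,s,v=[hsv[...,i].astype(int) for i in range(3)]
uu,vv=np.meshgrid(np.arange(560),np.arange(420))
th=np.radians(8.46); U=np.array([np.cos(th),np.sin(th)]); N=np.array([-U[1],U[0]])
def un(q): q=q[...,:2]*1000; return np.round(np.stack([q@U,q@N],-1),1)
o=(h<20)&(s>120)&(v>150)&(uu>255)&(uu<315)&(vv>139)&(vv<172)
print('pad px',[int(f(x[o])) for x in(uu,vv) for f in(np.min,np.max)], np.median(P[o][:,2]))
r=cv2.minAreaRect(ray(uu[o],vv[o],c,.101)[:,:2].astype(np.float32)*1000); print(r, 'un',un(np.array(r[0])/1000))
e=ray(np.array([180,220,250,330]),np.array([121.5]*4),c,.094); print('front122',un(e))
for col in (180,330): print(col,[ (i,int(P[i,col,2]*1000),int(v[i,col])) for i in range(114,130,2)])
for col in (205,258): print(col,[ (i,int(P[i,col,2]*1000),int(v[i,col])) for i in range(135,242,4)])
r=((h<6)|(h>174))&(s>120)&(v>60)
n,l,st,ce=cv2.connectedComponentsWithStats(r.astype(np.uint8))
for i in range(1,n):
    if st[i,4]>20: q=P[l==i]*1000; t=np.median(q[q[:,2]>np.percentile(q[:,2],85)],0); print('red',st[i],un(np.median(q,0)/1000),np.round(np.percentile(q[:,2],[3,97])),'top',un(t/1000),t[2])
print('marks', un(ray(139,239.5,c,.094)),un(ray(150,301,c,.094)))
```

```text
pad px [265, 306, 143, 168] 0.1015562364192002
((495.3257751464844, 42.03607940673828), (27.629236221313477, 45.90751266479492), 8.098017692565918) un [496.1 -31.3]
front122 [[ 458.6 -148. ]
 [ 458.9 -103.7]
 [ 459.1  -70.5]
 [ 459.6   18.1]]
180 [(114, 0, 192), (116, 1, 194), (118, 0, 196), (120, 0, 199), (122, 93, 121), (124, 92, 118), (126, 93, 116), (128, 94, 118)]
330 [(114, 0, 204), (116, 0, 202), (118, 1, 203), (120, 0, 174), (122, 93, 112), (124, 94, 108), (126, 95, 99), (128, 95, 99)]
205 [(135, 94, 120), (139, 93, 121), (143, 101, 183), (147, 100, 148), (151, 99, 147), (155, 101, 146), (159, 99, 149), (163, 101, 149), (167, 100, 147), (171, 100, 148), (175, 99, 151), (179, 100, 146), (183, 100, 146), (187, 101, 148), (191, 101, 148), (195, 101, 149), (199, 100, 150), (203, 99, 149), (207, 100, 144), (211, 99, 144), (215, 100, 141), (219, 99, 145), (223, 100, 157), (227, 100, 169), (231, 100, 147), (235, 100, 137), (239, 94, 105)]
258 [(135, 93, 118), (139, 93, 117), (143, 100, 177), (147, 100, 203), (151, 101, 221), (155, 100, 212), (159, 100, 218), (163, 99, 219), (167, 99, 220), (171, 99, 212), (175, 100, 215), (179, 99, 195), (183, 101, 194), (187, 101, 201), (191, 100, 198), (195, 100, 220), (199, 100, 218), (203, 99, 218), (207, 99, 219), (211, 101, 218), (215, 99, 218), (219, 99, 217), (223, 99, 164), (227, 100, 176), (231, 99, 145), (235, 102, 135), (239, 94, 110)]
red [130 235  18   9 140] [ 595.7 -210.2] [94. 97.] top [ 595.6 -211.8] 96.76732951806785
red [121 275  30  31 696] [ 648.5 -208.7] [106. 138.] top [ 657.1 -208.9] 136.9703524394119
marks [ 596.6 -209.1] [ 680.1 -204.4]
```

Emit:
{"name": "servo_tool", "arguments": {"motion": [[[0, 0.92, -0.7, -0.6, 0], [0, 0.92, -0.7, -0.6, 0], [0, 0.92, -0.7, -0.6, 0], [0, 0.92, -0.7, -0.6, 0], [0, 0.92, -0.7, -0.6, 0], [0, 0, 0, 0, 0], [0, 0, 0, -0.77, 0], [0, 0, 0, -0.77, 0], [0, 0, 0, -0.76, 0], [0, 0, 0, 0, 0], [0, -0.2, -0.03, 0, 0], [0, -0.2, -0.03, 0, 0], [0, -0.2, -0.03, 0, 0], [0, -0.2, -0.03, 0, 0], [0, -0.2, -0.03, 0, 0], [0, -0.2, -0.03, 0, 0], [0, 0, 0, 0, 0], [0, 0, 0, 0.7, 0], [0, 0, 0, 0.7, 0], [0, 0, 0, 0.7, 0]]]}}

```text
t: 4.15
eef_pos: [0.6564, -0.1064, 0.2314]
tool_rot: [-0.001, -0.071, 0.997, 0.0]
contact_force: [-0.2, 0.5, -0.3]
gripper_width: 0.003
grasp_force: 0.0
```

Emit:
{"name": "servo_tool", "arguments": {"motion": [[[0, -0.84, 0.78, 0, 0], [0, -0.84, 0.78, 0, 0], [0, -0.84, 0.78, 0, 0], [0, -0.84, 0.78, 0, 0], [0, -0.84, 0.78, 0, 0], [0, 0, 0, 0, 0], [0, 0, 0, 0, 0]]]}}

```text
t: 4.85
eef_pos: [0.4885, 0.0504, 0.231]
tool_rot: [-0.0, -0.072, 0.997, 0.0]
contact_force: [0.2, -0.4, 0.3]
gripper_width: 0.004
grasp_force: 0.0
```

```bash
cat > look.py <<'E'
from h import *
import sys
o=bot.get_obs(); print(round(o['t'],1),np.round(o['eef_pos'],4),np.round(o['tool_rot'],3),np.round(o['contact_force'],1),round(o['gripper_width'],3),round(o['grasp_force'],1))
th=np.radians(8.46); U=np.array([np.cos(th),np.sin(th)]); N=np.array([-U[1],U[0]])
p=o['eef_pos'][:2]*1000; print('box frame xy',np.round([p@U-594,p@N+64.8],1))
im,d,c=cam(sys.argv[1]); P=pts(d,c)
hsv=cv2.cvtColor(im,cv2.COLOR_RGB2HSV); h,s,v=[hsv[...,i].astype(int) for i in range(3)]
q=P[...,:2]*1000; X=q@U-594; Y=q@N+64.8; Z=P[...,2]*1000
np.savez('last',im=im,X=X,Y=Y,Z=Z,P=P,h=h,s=s,v=v)
m=((h<6)|(h>174))&(s>120)&(v>60)&(Y<-118)&(Y>-180)&(abs(X-44)<50)&(Z>104)
if m.sum()>5: print('paddle X',np.round(np.percentile(X[m],[3,50,97])),'Z',np.round(np.percentile(Z[m],[3,97])))
m=(h<20)&(s>110)&(v>140)&(abs(Y-33)<30)&(X>-130)&(X<60)&(abs(Z-98)<10)
if m.sum()>5: print('pad X',np.round(np.percentile(X[m],[3,50,97])),'Y',np.round(np.percentile(Y[m],[3,50,97])),'Z',np.round(np.median(Z[m]),1))
E
python3 look.py side
```

```text
4.8 [0.4885 0.0504 0.231 ] [-0.    -0.072  0.997  0.   ] [ 0.2 -0.4  0.3] 0.004 0.0
box frame xy [-103.4   42.8]
paddle X [20. 26. 38.] Z [105. 138.]
pad X [-124. -100.  -84.] Y [ 8. 30. 54.] Z 100.6
```

Emit:
{"name": "servo_tool", "arguments": {"motion": [[[0, 0.08, -0.11, 0, 0], [0, 0.08, -0.11, 0, 0], [0, 0, 0, -0.65, 0], [0, 0, 0, -0.65, 0], [0, 0, 0, -0.65, 0], [0, 0, 0, -0.62, 0], [0, 0, 0, 0, 0], [0, 0, 0, 0, 0]]]}}

```text
t: 5.7
eef_pos: [0.4965, 0.0401, 0.1282]
tool_rot: [-0.0, -0.071, 0.998, -0.0]
contact_force: [-0.4, 0.4, 0.5]
gripper_width: 0.004
grasp_force: 0.0
```

```bash
python3 look.py wrist; python3 -c "
from h import *
save('w2',np.load('last.npz')['im'][60:330,100:460])"
```

```text
5.7 [0.4965 0.0401 0.1282] [-0.    -0.071  0.998 -0.   ] [-0.4  0.4  0.5] 0.004 0.0
box frame xy [-97.   31.5]
pad X [-128. -109.  -87.] Y [10. 33. 54.] Z 101.2
```

View pics/w2.png

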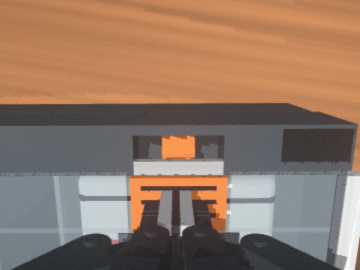

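Emit:
{"name": "servo_tool", "arguments": {"motion": [[[0, 0, 0.02, -0.14, 0], [0, 0, 0, -0.12, 0], [0, 0, 0, 0, 0], [0, 0, 0, 0, 0]]]}}

```text
t: 6.15
eef_pos: [0.4973, 0.0422, 0.1185]
tool_rot: [0.001, -0.071, 0.997, 0.0]
contact_force: [2.7, -0.4, 4.1]
gripper_width: -0.004
grasp_force: 1.9
```

Emit:
{"name": "servo_tool", "arguments": {"motion": [[[0, 0, 0, -0.05, 0], [0, 0, 0, 0, 0], [0, 0, 0, 0, 0]]]}}

```text
t: 6.45
eef_pos: [0.4971, 0.0422, 0.1166]
tool_rot: [0.001, -0.071, 0.997, 0.0]
contact_force: [1.5, -0.5, 9.1]
gripper_width: -0.001
grasp_force: 4.6
```

Emit:
{"name": "servo_tool", "arguments": {"motion": [[[0, 0.12, 0.02, 0, 0], [0, 0.25, 0.037, 0, 0], [0, 0.25, 0.037, 0, 0], [0, 0.25, 0.037, 0, 0], [0, 0.25, 0.037, 0.05, 0], [0, 0.25, 0.037, 0.05, 0], [0, 0.25, 0.037, 0, 0], [0, 0.25, 0.037, 0, 0], [0, 0.25, 0.037, 0, 0], [0, 0.25, 0.037, 0, 0], [0, 0.25, 0.037, 0, 0], [0, 0.2, 0.03, 0, 0], [0, 0, 0, 0, 0], [0, 0, 0, 0, 0]]]}}

```text
t: 7.85
eef_pos: [0.6103, 0.0591, 0.1202]
tool_rot: [0.002, -0.071, 0.997, 0.0]
contact_force: [2.0, -0.2, 3.0]
gripper_width: 0.001
grasp_force: 1.5
```

```bash
python3 look.py side
```

```text
7.8 [0.6103 0.0591 0.1202] [ 0.002 -0.071  0.997  0.   ] [ 2.  -0.2  3. ] 0.001 1.5
box frame xy [18.4 33.4]
paddle X [21. 27. 39.] Z [106. 139.]
pad X [-66.   6.  25.] Y [ 7. 24. 60.] Z 97.1
```

Emit:
{"name": "servo_tool", "arguments": {"motion": [[[0, 0.08, 0.012, 0.05, 0], [0, 0.08, 0.012, 0, 0], [0, 0, 0, 0, 0], [0, 0, 0, 0, 0]]]}}

```text
t: 8.3
eef_pos: [0.6145, 0.0598, 0.1215]
tool_rot: [-0.001, -0.071, 0.997, 0.0]
contact_force: [-3.3, -1.0, 3.9]
gripper_width: -0.002
grasp_force: 2.6
```

Emit:
{"name": "servo_tool", "arguments": {"motion": [[[0, 0, 0, 0.6, 0], [0, 0, 0, 1, 0], [0, -0.1, 0, 1, 0], [0.6, -0.1, 0, 1, 0], [0.6, -0.1, 0, 0.6, 0], [0.6, 0, 0, 0, 0], [0.6, 0, 0, 0, 0]]]}}

```text
t: 9.0
eef_pos: [0.6033, 0.0601, 0.2897]
tool_rot: [0.0, -0.072, 0.997, 0.0]
contact_force: [0.9, 0.1, -0.5]
gripper_width: 0.601
grasp_force: 0.0
```

```bash
python3 look.py wrist; python3 -c "
from h import *
save('w3',np.load('last.npz')['im'])"
```

```text
9.0 [0.6033 0.0601 0.2897] [ 0.    -0.072  0.997  0.   ] [ 0.9  0.1 -0.5] 0.601 0.0
box frame xy [11.6 35.5]
paddle X [20. 27. 41.] Z [108. 138.]
pad X [-14.  14.  31.] Y [10. 31. 54.] Z 101.3
```

View pics/w3.png

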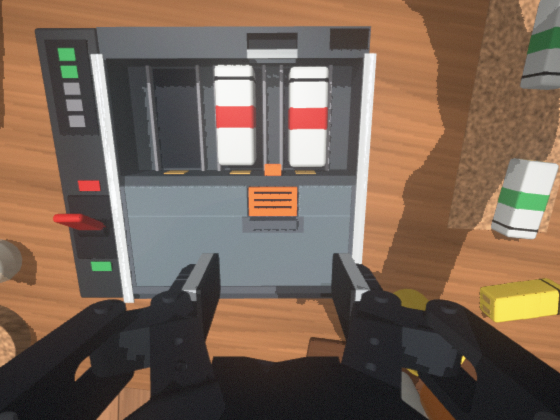

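Run:
```python
from h import *
z=np.load('last.npz'); X,Y,Z,P,h,s,v=[z[k] for k in ('X','Y','Z','P','h','s','v')]
m=(Z>80)&(Z<91)&(X>-115)&(X<0)&(((s<60)&(v>150))|(((h<8)|(h>170))&(s>100)))
n,l,st,_=cv2.connectedComponentsWithStats(m.astype(np.uint8))
for i in range(1,n):
    if st[i,4]>150: k=l==i; print(st[i],np.round([np.percentile(X[k],[1,99]),np.percentile(Y[k],[1,99])],1),'z',np.median(Z[k]),cv2.minAreaRect(np.stack([X[k],Y[k]],-1).astype(np.float32)))
m=(Z>42)&(Z<54)&(X>-120)&(X<10)&(Y>-90)&(Y<-40)
print('floor',np.percentile(X[m],[1,99]),np.median(Z[m]))
m=(Z>55)&(Z<62)&(X>-105)&(X<-10)&(abs(Y)<113)
for a in np.arange(-95,100,5):
    k=m&(Y>a)&(Y<=a+5); print(a,k.sum(),end='; ')
for n in ('scene','side'):
    P2=np.load(n+'.npz'); P2,im=P2['P']*1000,P2['im']; v2=im.max(-1)
    k=(v2<80)&(P2[...,2]>11)&(P2[...,2]<22)&(abs(P2[...,0]-493)<110)&(abs(P2[...,1]+340)<90)
    print(n,'tray rim',cv2.minAreaRect(P2[k][:,:2].astype(np.float32)))
    k=(v2<80)&(P2[...,2]>-3)&(P2[...,2]<22)&(abs(P2[...,0]-493)<120)&(abs(P2[...,1]+340)<100)
    print(n,'tray all',cv2.minAreaRect(P2[k][:,:2].astype(np.float32)))
```

```text
[214  65  39  12 441] [[-106.5  -96.7]
 [ -20.7   13.5]] z 85.96409661856353 ((-101.697265625, -3.6565685272216797), (35.145469665527344, 9.948036193847656), 89.55482482910156)
[290  67  38  12 413] [[-104.4  -95.4]
 [  48.7   82.4]] z 86.03638965771677 ((-99.504638671875, 65.57174682617188), (33.96998596191406, 9.951462745666504), 89.14984130859375)
[ 215   80   40   85 3112] [[-93.2 -17. ]
 [-21.   13.8]] z 86.2989213878455 ((-55.02538299560547, -3.5657386779785156), (36.55377197265625, 77.10736083984375), 89.48950958251953)
[ 289   81   39   86 3147] [[-91.3 -15.2]
 [ 48.7  83.1]] z 86.36912768070407 ((-53.18873596191406, 65.81920623779297), (36.0728759765625, 78.22994995117188), 89.43675231933594)
floor [-110.48018685   -7.48131957] 50.92797759706266
-95 308; -90 79; -85 0; -80 0; -75 0; -70 0; -65 0; -60 0; -55 0; -50 0; -45 346; -40 0; -35 0; -30 109; -25 4; -20 0; -15 0; -10 0; -5 0; 0 0; 5 0; 10 22; 15 0; 20 275; 25 5; 30 0; 35 92; 40 193; 45 20; 50 0; 55 0; 60 0; 65 0; 70 0; 75 0; 80 0; 85 197; 90 95; 95 0; scene tray rim ((495.26910400390625, -338.127685546875), (140.2628936767578, 185.0023956298828), 86.78508758544922)
scene tray all ((494.21533203125, -340.08087158203125), (142.96295166015625, 188.07525634765625), 87.34461212158203)
side tray rim ((490.69158935546875, -342.15386962890625), (144.4236297607422, 180.35386657714844), 87.15217590332031)
side tray all ((490.69158935546875, -342.15386962890625), (144.4236297607422, 180.35386657714844), 87.15217590332031)
```

Emit:
{"name": "servo_tool", "arguments": {"motion": [[[0.6, -0.63, 0.16, 0, 0], [0.6, -0.63, 0.16, 0, 0], [0.6, -0.62, 0.16, 0, 0], [0.6, 0, 0, 0, 0], [0.6, 0, 0, -0.85, 0], [0.6, 0, 0, -0.85, 0], [0.6, 0, 0, -0.85, 0], [0.6, 0, 0, -0.85, 0], [0.6, 0, 0, -0.85, 0], [0.6, 0, 0, -0.84, 0], [0.6, 0, 0, 0, 0], [0.6, 0, 0, 0, 0], [0, 0, 0, 0, 0], [0, 0, 0, 0, 0], [0, 0, 0, 0, 0], [0, 0, 0, 0, 0]]], "newtons": 60}}

```text
t: 10.65
eef_pos: [0.5293, 0.0792, 0.0878]
tool_rot: [0.002, -0.071, 0.997, 0.0]
contact_force: [0.2, -0.7, 7.9]
gripper_width: 0.407
grasp_force: 61.5
```

Emit:
{"name": "servo_tool", "arguments": {"motion": [[[0, 0, 0, 0.5, 0], [0, 0, 0, 0.95, 0], [0, 0, 0, 0.95, 0], [0, 0, 0, 0.95, 0], [0, 0, 0, 0.5, 0], [0, -0.08, -0.94, 0, -0.14], [0, -0.08, -0.94, 0, -0.14], [0, -0.08, -0.94, 0, -0.14], [0, -0.08, -0.94, 0, -0.14], [0, -0.08, -0.94, 0, -0.14], [0, -0.08, -0.94, 0, -0.14], [0, -0.08, -0.94, 0, -0.14], [0, -0.08, -0.94, 0, -0.14], [0, -0.08, -0.94, 0, -0.14], [0, -0.08, -0.94, 0, -0.14], [0, -0.08, -0.94, 0, -0.14], [0, -0.08, -0.9, 0, -0.14], [0, 0, 0, 0, 0], [0, 0, 0, 0, 0]]]}}

```text
t: 12.55
eef_pos: [0.489, -0.3712, 0.2402]
tool_rot: [-0.0, 0.03, 1.0, 0.0]
contact_force: [0.6, 0.1, -1.5]
gripper_width: 0.406
grasp_force: 66.3
```

```bash
python3 look.py wrist; python3 -c "
from h import *
save('w4',np.load('last.npz')['im'])"
```

```text
12.6 [ 0.489  -0.3712  0.2402] [-0.    0.03  1.    0.  ] [ 0.6  0.1 -1.5] 0.406 66.3
box frame xy [-165.  -374.3]
paddle X [33. 36. 44.] Z [105. 113.]
```

View pics/w4.png

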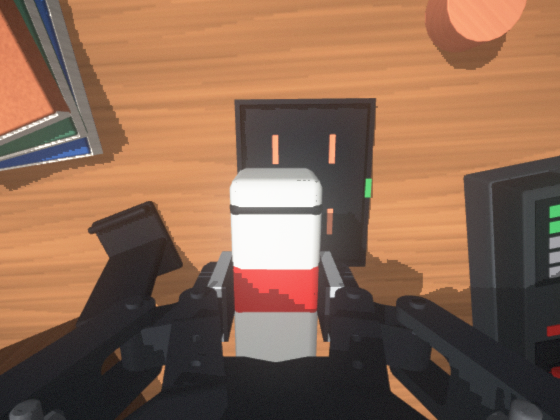

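Run:
```python
from h import *
z=np.load('last.npz'); P=z['P']*1000; v=z['v']
k=(P[...,2]>11)&(P[...,2]<21)&(abs(P[...,0]-493)<110)&(abs(P[...,1]+340)<85)&(v<90)
k[:, :230]=0
q=P[k]; f=q[:,0]<q[:,0].min()+6; print('front rim x',np.median(q[f],0),'y',np.percentile(q[f][:,1],[1,99]))
for lo,hi in((410,440),(440,470),(470,500),(500,530),(530,560)):
    g=(q[:,0]>lo)&(q[:,0]<hi); print(lo,g.sum(),q[g][:,1].min() if g.any() else 0,q[g][:,1].max() if g.any() else 0)
```

```text
front rim x [ 402.56093117 -359.28311194   16.43964513] y [-404.57462595 -284.7578898 ]
410 315 -408.37684283860955 -269.1718864478285
440 259 -409.55611545428593 -270.2861894446177
470 77 -277.67536813163196 -271.649545272781
500 126 -279.3911424172207 -273.8388038866377
530 138 -281.358964284755 -275.36416903284197
```

Emit:
{"name": "servo_tool", "arguments": {"motion": [[[0, 0, -0.05, -0.8, 0], [0, 0, 0, -0.9, 0], [0, 0, 0, -0.9, 0], [0, 0, 0, -0.9, 0], [0, 0, 0, -0.9, 0], [0, 0, 0, -0.4, 0], [0, 0, 0, -0.09, 0], [0, 0, 0, 0, 0], [0, 0, 0, 0, 0], [0.58, 0, 0, 0, 0], [0.58, 0, 0, 0, 0], [0.58, 0, 0, 0, 0], [0.58, 0, 0, 0.5, 0], [0.58, 0, 0, 0.9, 0], [0.58, 0, 0, 0.9, 0], [0.58, 0, 0, 0.9, 0], [0.58, 0, 0, 0.9, 0], [0.58, 0, 0, 0.8, 0], [0.58, 0, 0, 0, 0]]]}}

```text
t: 14.5
eef_pos: [0.4914, -0.3747, 0.2458]
tool_rot: [0.004, 0.03, 1.0, -0.002]
contact_force: [0.8, -0.4, -0.3]
gripper_width: 0.581
grasp_force: 0.0
```

Emit:
{"name": "servo_tool", "arguments": {"motion": [[[0.6, 0.1, 0.88, 0, 0.15], [0.6, 0.11, 0.88, 0, 0.15], [0.6, 0.1, 0.88, 0, 0.15], [0.6, 0.11, 0.88, 0, 0.15], [0.6, 0.1, 0.88, 0, 0.15], [0.6, 0.11, 0.88, 0, 0.16], [0.6, 0.1, 0.88, 0, 0.16], [0.6, 0.11, 0.88, 0, 0.15], [0.6, 0.1, 0.88, 0, 0.15], [0.6, 0.11, 0.86, 0, 0.15], [0.6, 0.11, 0.86, 0, 0.15], [0.6, 0, 0, 0, 0], [0.6, 0, 0, 0, 0]]]}}

```text
t: 15.8
eef_pos: [0.5358, 0.0136, 0.2401]
tool_rot: [-0.0, -0.072, 0.997, -0.0]
contact_force: [-0.4, -0.2, 1.0]
gripper_width: 0.603
grasp_force: 0.0
```

```bash
python3 look.py wrist
python3 - <<'E'
from h import *
z=np.load('last.npz'); X,Y,Z,h,s,v=[z[k] for k in ('X','Y','Z','h','s','v')]
m=(Z>82)&(Z<90)&(X>-115)&(X<0)&(abs(Y)<40)&((v>140))
print(np.percentile(X[m],[1,99]),np.percentile(Y[m],[2,98]))
im,d,c=cam('scene'); save('s2',cv2.resize(im[180:310,140:450],(775,325)))
E
```

```text
15.8 [0.5358 0.0136 0.2401] [-0.    -0.072  0.997 -0.   ] [-0.4 -0.2  1. ] 0.603 0.0
box frame xy [-62.1  -0.5]
pad X [-14.  13.  31.] Y [10. 29. 46.] Z 101.4
[-106.26466825  -13.09003071] [-20.82016899  30.45396225]
```

View pics/s2.png

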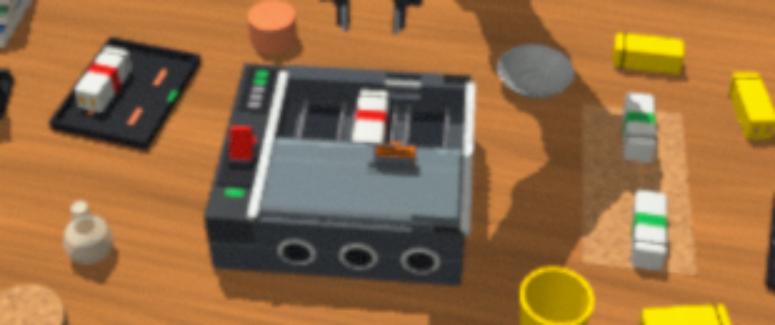

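Emit:
{"name": "servo_tool", "arguments": {"motion": [[[0.6, 0.06, -0.07, -0.6, 0], [0.6, 0, 0, -0.9, 0], [0.6, 0, 0, -0.9, 0], [0.6, 0, 0, -0.9, 0], [0.6, 0, 0, -0.51, 0], [0.6, 0, 0, 0, 0], [0.6, 0, 0, 0, 0], [0, 0, 0, 0, 0], [0, 0, 0, 0, 0], [0, 0, 0, 0, 0], [0, 0, 0, 0, 0], [0, 0, 0, 0.5, 0], [0, 0, 0, 0.95, 0], [0, 0, 0, 0.95, 0], [0, 0, 0, 0.95, 0], [0, 0, 0, 0.5, 0], [0, 0, 0, 0, 0]]]}}

```text
t: 17.6
eef_pos: [0.5403, 0.0102, 0.2458]
tool_rot: [0.004, -0.071, 0.997, 0.001]
contact_force: [-0.0, 0.7, -2.2]
gripper_width: 0.405
grasp_force: 60.4
```

Emit:
{"name": "servo_tool", "arguments": {"motion": [[[0, -0.13, -0.8, 0, -0.18], [0, -0.13, -0.9, 0, -0.19], [0, -0.13, -0.9, 0, -0.18], [0, -0.13, -0.9, 0, -0.19], [0, -0.13, -0.9, 0, -0.18], [0, -0.13, -0.9, 0, -0.19], [0, -0.13, -0.9, 0, -0.18], [0, -0.13, -0.9, 0, -0.19], [0, -0.13, -0.89, 0, -0.18], [0, 0, 0, 0, 0], [0, 0, 0, 0, 0], [0, 0, 0, 0, 0]]]}}

```text
t: 18.8
eef_pos: [0.4917, -0.3079, 0.2412]
tool_rot: [-0.001, 0.028, 1.0, 0.001]
contact_force: [0.1, 0.6, -1.7]
gripper_width: 0.403
grasp_force: 60.5
```

Emit:
{"name": "servo_tool", "arguments": {"motion": [[[0, 0, -0.02, -0.8, 0], [0, 0, 0, -0.9, 0], [0, 0, 0, -0.9, 0], [0, 0, 0, -0.9, 0], [0, 0, 0, -0.9, 0], [0, 0, 0, -0.4, 0], [0, 0, 0, -0.12, 0], [0, 0, 0, 0, 0], [0, 0, 0, 0, 0], [0.58, 0, 0, 0, 0], [0.58, 0, 0, 0, 0], [0.58, 0, 0, 0, 0], [0.58, 0, 0, 0.5, 0], [0.58, 0, 0, 0.9, 0], [0.58, 0, 0, 0.9, 0], [0.58, 0, 0, 0.9, 0], [0.58, 0, 0, 0.9, 0], [0.58, 0, 0, 0.8, 0], [0.58, 0, 0, 0, 0]]]}}

```text
t: 20.7
eef_pos: [0.4936, -0.312, 0.2461]
tool_rot: [0.004, 0.029, 1.0, -0.001]
contact_force: [0.5, -1.1, -0.1]
gripper_width: 0.579
grasp_force: 0.0
```

```bash
cat > fresh.py <<'E'
from h import *
for n in ('scene','side'):
    im,d,c=cam(n); P=pts(d,c)*1000; hsv=cv2.cvtColor(im,cv2.COLOR_RGB2HSV); h,s,v=[hsv[...,i].astype(int) for i in range(3)]
    m=(((s<60)&(v>110))|((h>50)&(h<80)&(s>100)))&(P[...,2]>28)&(P[...,2]<43)&(P[...,0]>330)&(P[...,0]<720)&(P[...,1]>230)&(P[...,1]<440)
    m=cv2.morphologyEx(m.astype(np.uint8),cv2.MORPH_CLOSE,np.ones((3,3)))
    k,l,st,_=cv2.connectedComponentsWithStats(m)
    for i in range(1,k):
        if st[i,4]>60: print(n,'fresh',st[i],cv2.minAreaRect(P[(l==i)&(P[...,2]>28)][:,:2].astype(np.float32)))
    m=((h<6)|(h>174)|((s<50)&(v>110)))&(P[...,0]>390)&(P[...,0]<590)&(P[...,1]>-420)&(P[...,1]<-260)&(P[...,2]>30)&(P[...,2]<50)
    k,l,st,_=cv2.connectedComponentsWithStats(m.astype(np.uint8))
    for i in range(1,k):
        if st[i,4]>40: q=P[l==i]; print(n,'tray',st[i],cv2.minAreaRect(q[:,:2].astype(np.float32)),np.median(q[:,2]))
    save('f_'+n,im)
E
python3 fresh.py
```

```text
scene fresh [390 218  12  21 238] ((919.5001220703125, 303.28167724609375), (45.38475036621094, 1104.9434814453125), 86.12754821777344)
scene fresh [393 257  13  26 309] ((1006.1949462890625, 314.96270751953125), (45.38121795654297, 935.883544921875), 83.98099517822266)
scene tray [170 199  21  20 215] ((494.322021484375, -371.8493957519531), (38.6348876953125, 95.42366790771484), 86.40030670166016) 38.02073176653805
scene tray [188 202  20  21 220] ((494.73931884765625, -309.07708740234375), (38.40976333618164, 93.86595916748047), 85.69131469726562) 38.02742490923808
side fresh [246 153  27  13 207] ((340.8622131347656, -295.13653564453125), (1449.9075927734375, 91.28809356689453), 69.6193618774414)
side fresh [200 166  28  13 214] ((252.8206024169922, -308.46728515625), (1382.749755859375, 91.81591796875), 76.09020233154297)
side tray [293 303  37  22 472] ((490.70245361328125, -311.8755798339844), (39.673309326171875, 91.24303436279297), 86.25593566894531) 40.55071191595795
side tray [302 322  39  23 522] ((490.9075927734375, -374.74920654296875), (38.610538482666016, 91.52256774902344), 86.75375366210938) 40.79127276454766
```

Emit:
{"name": "servo_tool", "arguments": {"motion": [[[0.6, 0.01, 0.96, 0.15, 0], [0.6, 0.01, 0.96, 0.15, 0], [0.6, 0.01, 0.96, 0.15, 0], [0.6, 0.01, 0.96, 0.15, 0], [0.6, 0.01, 0.96, 0.15, 0], [0.6, 0.01, 0.96, 0.15, 0], [0.6, 0.01, 0.96, 0.15, 0], [0.6, 0.01, 0.96, 0.15, 0], [0.6, 0.01, 0.96, 0.15, 0], [0.6, 0.01, 0.96, 0.15, 0], [0.6, 0.01, 0.96, 0.15, 0], [0.6, 0.01, 0.96, 0.15, 0], [0.6, 0.01, 0.96, 0.15, 0], [0.6, 0.01, 0.96, 0.15, 0], [0.6, 0.01, 0.96, 0.15, 0], [0.6, 0.01, 0.96, 0.15, 0], [0.6, 0.01, 0.96, 0.15, 0], [0.6, 0, 0, 0, 0], [0.6, 0, 0, 0, 0]]]}}

```text
t: 22.7
eef_pos: [0.4977, 0.3431, 0.3414]
tool_rot: [-0.001, 0.028, 1.0, -0.001]
contact_force: [0.4, -1.4, -0.8]
gripper_width: 0.597
grasp_force: 0.0
```

```bash
python3 look.py wrist
cat > fw.py <<'E'
from h import *
z=np.load('last.npz'); P=z['P']*1000; h,s,v=[z[k] for k in 'hsv']
m=(((s<60)&(v>130))|((h>50)&(h<80)&(s>100)))&(P[...,2]>32)&(P[...,2]<42)&(P[...,1]>200)&(P[...,1]<480)
m=cv2.morphologyEx(m.astype(np.uint8),cv2.MORPH_CLOSE,np.ones((5,5)))
k,l,st,_=cv2.connectedComponentsWithStats(m)
for i in range(1,k):
    if st[i,4]>300: q=P[(l==i)&(P[...,2]>32)&(P[...,2]<42)]; print('fresh',st[i],cv2.minAreaRect(q[:,:2].astype(np.float32)),np.median(q[:,2]))
save('w5',z['im'])
E
python3 fw.py
```

```text
22.7 [0.4977 0.3431 0.3414] [-0.001  0.028  1.    -0.001] [ 0.4 -1.4 -0.8] 0.597 0.0
box frame xy [-51.3 330.9]
pad X [-13.  14.  30.] Y [10. 32. 54.] Z 101.1
fresh [ 248   67   39   80 2171] ((411.1628112792969, 336.7693786621094), (91.78943634033203, 35.714359283447266), 5.0835700035095215) 36.308017930621865
fresh [ 276  204   31   65 1632] ((581.1456298828125, 358.2476501464844), (90.91703033447266, 35.64461898803711), 2.032017946243286) 36.4492708770584
```

View pics/w5.png

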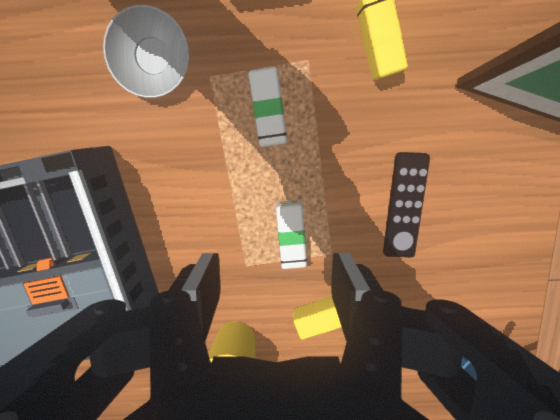

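Emit:
{"name": "servo_tool", "arguments": {"motion": [[[0.65, 0.69, 0.13, 0, 0.25], [0.65, 0.7, 0.13, 0, 0.25], [0.65, 0.69, 0.12, 0, 0.26], [0.65, 0, 0, -0.9, 0], [0.65, 0, 0, -0.95, 0], [0.65, 0, 0, -0.95, 0], [0.65, 0, 0, -0.95, 0], [0.65, 0, 0, -0.95, 0], [0.65, 0, 0, -0.95, 0], [0.65, 0, 0, -0.95, 0], [0.65, 0, 0, -0.6, 0], [0.65, 0, 0, -0.35, 0], [0.65, 0, 0, 0, 0], [0.65, 0, 0, 0, 0], [0, 0, 0, 0, 0], [0, 0, 0, 0, 0], [0, 0, 0, 0, 0], [0, 0, 0, 0, 0]]]}}

```text
t: 24.55
eef_pos: [0.583, 0.3585, 0.0436]
tool_rot: [0.001, -0.017, 1.0, 0.001]
contact_force: [-0.4, -0.9, 7.3]
gripper_width: 0.403
grasp_force: 61.3
```

Emit:
{"name": "servo_tool", "arguments": {"motion": [[[0, 0, 0, 0.5, 0], [0, 0, 0, 0.95, 0], [0, 0, 0, 0.95, 0], [0, 0, 0, 0.95, 0], [0, 0, 0, 0.95, 0], [0, 0, 0, 0.7, 0], [0, -0.16, -0.8, 0, 0.11], [0, -0.16, -0.88, 0, 0.12], [0, -0.17, -0.88, 0, 0.12], [0, -0.16, -0.88, 0, 0.12], [0, -0.17, -0.88, 0, 0.12], [0, -0.16, -0.88, 0, 0.12], [0, -0.17, -0.88, 0, 0.12], [0, -0.16, -0.88, 0, 0.12], [0, 0, 0, 0, 0], [0, 0, 0, 0, 0], [0, 0, 0, 0, 0]]]}}

```text
t: 26.25
eef_pos: [0.5294, 0.0807, 0.2417]
tool_rot: [0.0, -0.075, 0.997, 0.0]
contact_force: [0.8, -0.1, -0.3]
gripper_width: 0.403
grasp_force: 60.4
```

```bash
python3 look.py wrist
python3 - <<'E'
from h import *
z=np.load('last.npz'); X,Y,Z,h,s,v=[z[k] for k in ('X','Y','Z','h','s','v')]
zt=bot.get_obs()['eef_pos'][2]*1000
m=(Z>zt-10)&(Z<zt+5)&(X>-130)&(X<-45)&(abs(Y-66)<40)
print('held top Z',np.median(Z[m]),'X',np.percentile(X[m],[1,99]),'zt',zt); m2=m&(X<-75); print('Y',np.percentile(Y[m2],[2,98]))
save('w6',z['im'])
E
```

```text
26.2 [0.5294 0.0807 0.2417] [ 0.    -0.075  0.997  0.   ] [ 0.8 -0.1 -0.3] 0.403 60.4
box frame xy [-58.5  66.8]
paddle X [19. 25. 39.] Z [106. 138.]
held top Z 234.60861187526166 X [-105.01002961  -45.86039531] zt 241.5080404600256
Y [49.13007421 82.27445436]
```

View pics/w6.png

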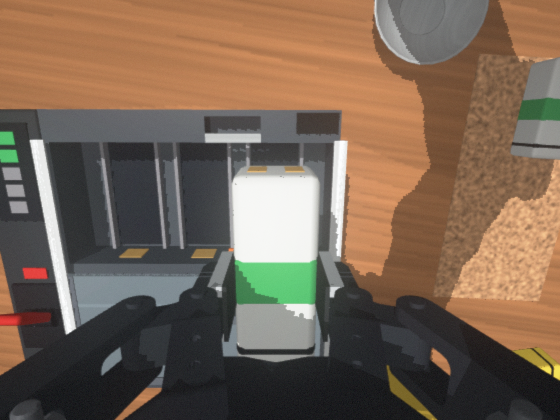

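Emit:
{"name": "servo_tool", "arguments": {"motion": [[[0, 0, 0, -0.6, 0], [0, 0, 0, -0.9, 0], [0, 0, 0, -0.9, 0], [0, 0, 0, -0.9, 0], [0, 0, 0, -0.35, 0], [0, 0, 0, -0.06, 0], [0, 0, 0, 0, 0], [0, 0, 0, 0, 0], [0.58, 0, 0, 0, 0], [0.58, 0, 0, 0, 0], [0.58, 0, 0, 0, 0], [0.58, 0, 0, 0.4, 0], [0.58, 0, 0, 0.8, 0], [0.58, 0, 0, 0.9, 0], [0.58, 0, 0, 0.9, 0], [0.58, 0, 0, 0.7, 0], [0.58, 0, 0, 0, 0]]]}}

```text
t: 28.0
eef_pos: [0.5317, 0.0797, 0.2452]
tool_rot: [0.004, -0.074, 0.997, 0.001]
contact_force: [-0.0, -0.1, 0.4]
gripper_width: 0.581
grasp_force: 0.0
```

```bash
python3 look.py scene
python3 - <<'E'
from h import *
z=np.load('last.npz'); X,Y,Z,P,h,s,v=[z[k] for k in ('X','Y','Z','P','h','s','v')]
m=(v>130)&(s<60)&(X>-115)&(X<-5)&(Y>35)&(Y<95)&(Z>60)&(Z<95); print(m.sum(),'bay1 top Z',np.percentile(Z[m],[5,50,95]),np.percentile(X[m],[1,99]),np.percentile(Y[m],[1,99]))
m=(h>50)&(h<80)&(s>100)&(Z<45)&(Z>28)&(P[...,1]>.2); print('green',m.sum(),np.median(P[m],0))
E
```

```text
28.0 [0.5317 0.0797 0.2452] [ 0.004 -0.074  0.997  0.001] [-0.  -0.1  0.4] 0.581 0.0
box frame xy [-56.4  65.4]
paddle X [26. 36. 45.] Z [105. 136.]
pad X [-3. 13. 21.] Y [11. 33. 55.] Z 98.8
204 bay1 top Z [79.88190666 83.60312836 87.42980946] [-113.21350748  -13.39353171] [44.16318458 83.35496785]
green 35 [0.4127326  0.33839612 0.03346267]
```

Emit:
{"name": "servo_tool", "arguments": {"motion": [[[0.65, -0.43, 0.9, 0, -0.07], [0.65, -0.43, 0.92, 0, -0.07], [0.65, -0.43, 0.92, 0, -0.07], [0.65, -0.43, 0.92, 0, -0.07], [0.65, -0.43, 0.92, 0, -0.07], [0.65, -0.43, 0.92, 0, -0.07], [0.65, -0.43, 0.92, 0, -0.07], [0.65, 0, 0, 0, 0], [0.65, 0, 0, 0, 0], [0.65, 0, 0, 0, 0]]]}}

```text
t: 29.05
eef_pos: [0.4091, 0.3348, 0.2401]
tool_rot: [-0.0, -0.044, 0.999, -0.001]
contact_force: [0.9, -0.5, -0.2]
gripper_width: 0.649
grasp_force: 0.0
```

```bash
python3 look.py wrist; sed -i 's/w5/w7/;s/P\[...,1\]>200/P[...,1]>270/' fw.py; python3 fw.py
```

```text
29.1 [0.4091 0.3348 0.2401] [-0.    -0.044  0.999 -0.001] [ 0.9 -0.5 -0.2] 0.649 0.0
box frame xy [-140.1  335.8]
fresh [ 260  149   36   88 2943] ((410.72882080078125, 335.9142150878906), (89.34793090820312, 34.66462707519531), 5.018462657928467) 36.40152839909473
```

Emit:
{"name": "servo_tool", "arguments": {"motion": [[[0.65, 0.04, 0.03, -0.7, 0], [0.65, 0, 0, -0.95, 0], [0.65, 0, 0, -0.95, 0], [0.65, 0, 0, -0.95, 0], [0.65, 0, 0, -0.9, 0], [0.65, 0, 0, -0.5, 0], [0.65, 0, 0, 0, 0], [0.65, 0, 0, 0, 0], [0, 0, 0, 0, 0], [0, 0, 0, 0, 0], [0, 0, 0, 0, 0], [0, 0, 0, 0, 0], [0, 0, 0, 0.5, 0], [0, 0, 0, 0.95, 0], [0, 0, 0, 0.95, 0], [0, 0, 0, 0.95, 0], [0, 0, 0, 0.95, 0], [0, 0, 0, 0.7, 0], [0, 0, 0, 0, 0]]]}}

```text
t: 31.0
eef_pos: [0.4122, 0.3389, 0.248]
tool_rot: [0.003, -0.044, 0.999, 0.003]
contact_force: [0.8, -0.1, -1.8]
gripper_width: 0.4
grasp_force: 60.7
```

Emit:
{"name": "servo_tool", "arguments": {"motion": [[[0, 0.34, -0.9, 0, 0.05], [0, 0.34, -0.97, 0, 0.05], [0, 0.34, -0.97, 0, 0.05], [0, 0.34, -0.97, 0, 0.05], [0, 0.34, -0.97, 0, 0.05], [0, 0.34, -0.97, 0, 0.05], [0, 0.35, -0.97, 0, 0.05], [0, 0.35, -0.97, 0, 0.05], [0, 0.35, -0.97, 0, 0.05], [0, 0.35, -0.97, 0, 0.05], [0, 0, -0.05, 0, 0], [0, 0, 0, 0, 0], [0, 0, 0, 0, 0], [0, 0, 0, 0, 0]]]}}

```text
t: 32.4
eef_pos: [0.5476, -0.0481, 0.2426]
tool_rot: [-0.0, -0.076, 0.997, 0.0]
contact_force: [0.7, -0.0, -1.6]
gripper_width: 0.401
grasp_force: 60.7
```

```bash
python3 look.py wrist
python3 - <<'E'
from h import *
z=np.load('last.npz'); X,Y,Z,h,s,v=[z[k] for k in ('X','Y','Z','h','s','v')]
zt=bot.get_obs()['eef_pos'][2]*1000
m=(Z>zt-12)&(Z<zt+5)&(X>-130)&(X<-45)&(abs(Y+66)<40)
print('held top Z',np.median(Z[m]),'X',np.percentile(X[m],[1,99]),'zt',zt); m2=m&(X<-75); print('Y',np.percentile(Y[m2],[2,98]))
save('w8',z['im'])
E
```

```text
32.4 [ 0.5476 -0.0481  0.2426] [-0.    -0.076  0.997  0.   ] [ 0.7 -0.  -1.6] 0.401 60.7
box frame xy [-59.4 -63.3]
pad X [-14.   7.  26.] Y [11. 34. 53.] Z 101.3
held top Z 234.36857547535112 X [-105.50212915  -45.75861315] zt 242.75857681348154
Y [-81.15006425 -47.80206471]
```

View pics/w8.png

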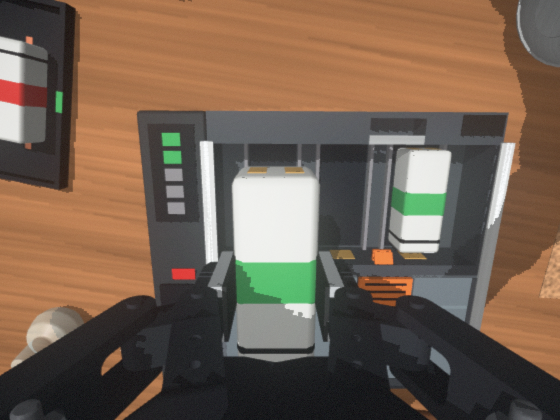

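Emit:
{"name": "servo_tool", "arguments": {"motion": [[[0, 0.01, -0.05, -0.6, 0], [0, 0, 0, -0.9, 0], [0, 0, 0, -0.9, 0], [0, 0, 0, -0.9, 0], [0, 0, 0, -0.35, 0], [0, 0, 0, -0.06, 0], [0, 0, 0, 0, 0], [0, 0, 0, 0, 0], [0.58, 0, 0, 0, 0], [0.58, 0, 0, 0, 0], [0.58, 0, 0, 0, 0], [0.58, 0, 0, 0.4, 0], [0.58, 0, 0, 0.8, 0], [0.3, 0, 0, 0.9, 0], [0, 0, 0, 0.9, 0], [0, 0, 0, 0.9, 0], [0, 0.5, 0.6, 0, 0], [0, 0.5, 0.6, 0, 0], [0, 0, 0, 0, 0], [0, 0, 0, 0, 0]]], "newtons": 40}}

```text
t: 34.45
eef_pos: [0.5885, -0.0032, 0.2504]
tool_rot: [-0.0, -0.075, 0.997, -0.0]
contact_force: [0.3, -1.0, -0.8]
gripper_width: -0.002
grasp_force: 0.0
```

```bash
python3 look.py wrist
python3 - <<'E'
from h import *
z=np.load('last.npz'); X,Y,Z,P,h,s,v=[z[k] for k in ('X','Y','Z','P','h','s','v')]
for y in (66,0,-66):
    m=(((v>120)&(s<70))|((h>45)&(h<85)&(s>100)))&(X>-112)&(X<-5)&(abs(Y-y)<30)&(Z>65)&(Z<96)
    if m.sum()>50: print(y,m.sum(),np.percentile(Z[m],[3,50,97]),np.percentile(X[m],[1,99]),np.percentile(Y[m],[1,99]))
save('w9',z['im'])
E
```

```text
34.5 [ 0.5885 -0.0032  0.2504] [-0.    -0.075  0.997 -0.   ] [ 0.3 -1.  -0.8] -0.002 0.0
box frame xy [-12.4 -25. ]
paddle X [20. 24. 39.] Z [108. 138.]
pad X [-13.  14.  31.] Y [ 9. 32. 53.] Z 101.4
66 4968 [70.94903207 86.28042856 87.90988093] [-105.05411712  -15.64351529] [46.67230231 81.59193106]
0 71 [92.9861235  94.43672284 95.80585427] [-111.99498425 -110.52436083] [-28.22372434  29.83067811]
-66 4561 [83.1569607  86.30285992 88.09223028] [-111.84267434  -15.48263919] [-85.13749329 -49.63836508]
```

View pics/w9.png

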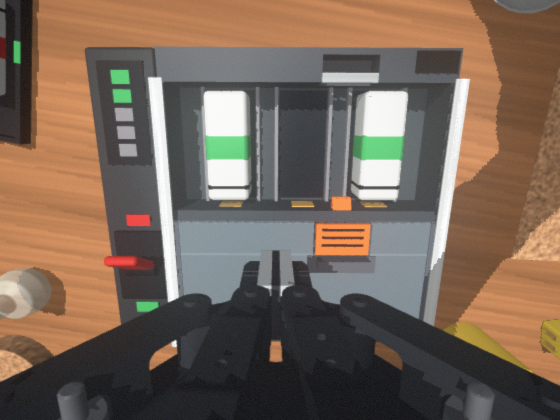

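Emit:
{"name": "servo_tool", "arguments": {"motion": [[[0, 0.54, 0.57, 0, 0], [0, 0.54, 0.57, 0, 0], [0, 0.54, 0.57, 0, 0], [0, 0, 0, -0.6, 0], [0, 0, 0, -0.9, 0], [0, 0, 0, -0.9, 0], [0, 0, 0, -0.5, 0], [0, 0, 0, -0.15, 0], [0, 0, 0, 0, 0], [0, 0, 0, 0, 0], [0, 0, 0, 0, 0]]]}}

```text
t: 35.6
eef_pos: [0.6543, 0.0644, 0.1303]
tool_rot: [0.001, -0.074, 0.997, 0.0]
contact_force: [-0.3, 0.3, 0.1]
gripper_width: 0.003
grasp_force: 0.0
```

```bash
python3 look.py side
```

```text
35.6 [0.6543 0.0644 0.1303] [ 0.001 -0.074  0.997  0.   ] [-0.3  0.3  0.1] 0.003 0.0
box frame xy [62.6 32.2]
paddle X [21. 27. 40.] Z [105. 138.]
pad X [-10.  16.  33.] Y [10. 31. 55.] Z 100.4
```

Emit:
{"name": "servo_tool", "arguments": {"motion": [[[0, 0, 0, -0.08, 0], [0, -0.12, -0.018, 0, 0], [0, -0.25, -0.037, 0, 0], [0, -0.25, -0.037, 0, 0], [0, -0.25, -0.037, 0, 0], [0, -0.25, -0.037, 0, 0], [0, -0.25, -0.037, 0, 0], [0, -0.25, -0.037, 0, 0], [0, -0.25, -0.037, 0, 0], [0, -0.25, -0.037, 0, 0], [0, -0.25, -0.037, 0, 0], [0, -0.25, -0.037, 0, 0], [0, -0.25, -0.037, 0, 0], [0, -0.15, -0.022, 0, 0], [0, 0, 0, 0, 0], [0, 0, 0, 0, 0]]]}}

```text
t: 37.25
eef_pos: [0.5316, 0.0462, 0.1253]
tool_rot: [-0.001, -0.074, 0.997, -0.0]
contact_force: [0.2, -0.9, -0.5]
gripper_width: -0.0
grasp_force: 0.0
```

Emit:
{"name": "servo_tool", "arguments": {"motion": [[[0, -0.08, -0.012, 0, 0], [0, -0.08, -0.012, 0, 0], [0, 0, 0, 0, 0], [0, 0, 0, 0, 0]]]}}

```text
t: 37.65
eef_pos: [0.5302, 0.046, 0.1261]
tool_rot: [0.004, -0.074, 0.997, -0.0]
contact_force: [12.5, 0.4, -7.5]
gripper_width: -0.002
grasp_force: 6.1
```

```bash
python3 look.py side
```

```text
37.6 [0.5302 0.046  0.1261] [ 0.004 -0.074  0.997 -0.   ] [12.5  0.4 -7.5] -0.002 6.1
box frame xy [-62.8  32.3]
paddle X [19. 26. 42.] Z [106. 140.]
pad X [-124. -100.  -84.] Y [ 9. 31. 54.] Z 101.2
```

Emit:
{"name": "servo_tool", "arguments": {"motion": [[[0, 0.08, 0.012, 0, 0], [0, 0.05, 0, 0.5, 0], [0, 0, 0, 0.9, 0], [0, 0, 0, 0.9, 0], [0, 0, 0, 0.4, 0], [0, 0.4, -0.84, 0, 0], [0, 0.4, -0.84, 0, 0], [0, 0.4, -0.84, 0, 0], [0, 0.4, -0.84, 0, 0], [0, 0.4, -0.84, 0, 0], [0, 0, 0, 0, 0], [0, 0, 0, 0, 0], [0, 0, 0, 0, 0]]]}}

```text
t: 39.0
eef_pos: [0.6105, -0.1206, 0.2327]
tool_rot: [-0.001, -0.075, 0.997, 0.001]
contact_force: [-0.5, -0.4, -0.3]
gripper_width: -0.004
grasp_force: 0.0
```

```bash
python3 look.py wrist
python3 - <<'E'
from h import *
z=np.load('last.npz'); X,Y,Z,v=[z[k] for k in ('X','Y','Z','v')]
im=z['im']; b,_,_=cam('side'); save('w10',np.hstack([im[:,100:480],b[140:280,230:380].repeat(3,0).repeat(3,1)[:420,:420]]))
E
```

```text
39.0 [ 0.6105 -0.1206  0.2327] [-0.001 -0.075  0.997  0.001] [-0.5 -0.4 -0.3] -0.004 0.0
box frame xy [  -7.9 -144.3]
pad X [-127.  -99.  -84.] Y [ 9. 31. 54.] Z 101.4
```

View pics/w10.png

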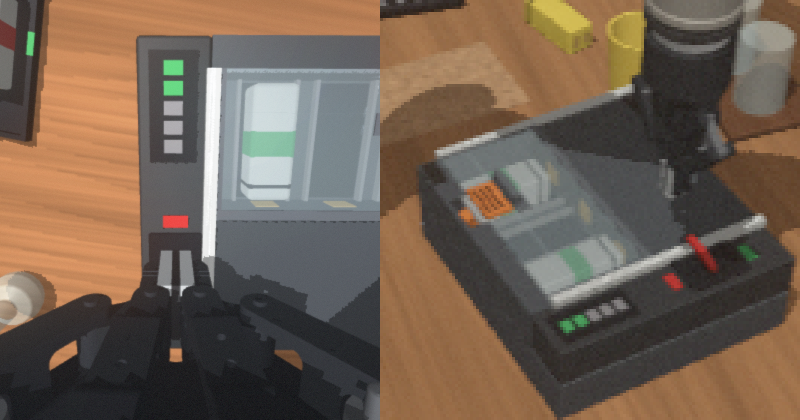

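Emit:
{"name": "servo_tool", "arguments": {"motion": [[[0, 0, 0, -0.6, 0], [0, 0, 0, -0.9, 0], [0, 0, 0, -0.7, 0], [0, 0, 0, -0.07, 0], [0, 0, 0, 0, 0], [0, 0, 0, 0, 0], [0, 0.2, 0.03, 0, 0], [0, 0.2, 0.03, 0, 0], [0, 0.2, 0.03, 0, 0], [0, 0.2, 0.03, 0, 0], [0, 0.2, 0.03, 0, 0], [0, 0.2, 0.03, 0, 0], [0, 0, 0, 0, 0], [0, -0.1, 0, 0, 0], [0, 0, 0, 0.7, 0], [0, 0, 0, 0.9, 0], [0, 0, 0, 0.9, 0], [0, -0.5, 0, 0.9, 0], [0, -0.5, 0, 0.5, 0], [0, 0, 0, 0, 0]]]}}

```text
t: 41.1
eef_pos: [0.6144, -0.1161, 0.3022]
tool_rot: [0.003, -0.073, 0.997, 0.0]
contact_force: [0.7, 0.1, -0.4]
gripper_width: -0.001
grasp_force: 0.0
```

```bash
python3 look.py side; python3 look.py scene; python3 fresh.py | grep -v fresh
python3 - <<'E'
from h import *
a,b=cv2.imread('pics/f_scene.png'),cv2.imread('pics/f_side.png'); cv2.imwrite('pics/fin.png',np.hstack([cv2.resize(a[170:360,110:490],(400,200)),cv2.resize(b[120:400,160:440],(400,400))[:200]]) if 0 else np.hstack([a[150:400,100:500],b[120:370,150:550]]))
E
```

```text
41.1 [ 0.6144 -0.1161  0.3022] [ 0.003 -0.073  0.997  0.   ] [ 0.7  0.1 -0.4] -0.001 0.0
box frame xy [  -3.4 -140.4]
paddle X [45. 56. 66.] Z [106. 138.]
pad X [-123. -100.  -83.] Y [10. 30. 53.] Z 100.7
41.1 [ 0.6148 -0.1151  0.3001] [ 0.002 -0.074  0.997  0.   ] [ 0.3 -0.2 -1. ] -0.003 0.0
box frame xy [  -2.8 -139.5]
paddle X [55. 67. 72.] Z [105. 136.]
pad X [-112. -103.  -94.] Y [10. 35. 56.] Z 98.5
scene tray [170 199  21  21 218] ((495.1476745605469, -372.3315734863281), (38.30219268798828, 94.7823715209961), 84.91454315185547) 38.28502547406603
scene tray [188 202  20  21 223] ((494.5596923828125, -308.73876953125), (36.958988189697266, 94.26036071777344), 87.60943603515625) 38.210043968801976
side tray [293 303  37  21 466] ((490.743408203125, -312.18310546875), (38.57789611816406, 90.33407592773438), 85.62353515625) 40.312465388900236
side tray [302 322  39  22 518] ((490.58966064453125, -375.6095275878906), (37.65023422241211, 90.69239807128906), 86.95267486572266) 40.46891272780104
```

View pics/fin.png

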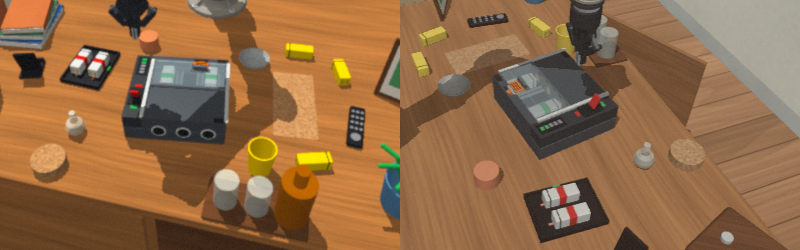

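The final views show the toggle leaning towards the green mark, the cover shut with its tab up, both spent packs flat in the tray, and the bystanders where they were.

```bash
python3 -c "
from station import bot
print(bot.hand_in())"
```

```text
the job is handed in; nothing more can be done
None
```

Job handed in at about 41 s: both spent packs lie flat in the charging tray, both charged packs are in bays 1 and 3, the cover is shut with its tab up, and the box was switched back on last.

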